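# Steady a rocking grain mill and switch it on

## Robot

A 7-joint arm with a two-finger parallel gripper is mounted at the origin on a cart in front of the work surface, level with it; the furniture and walls round the work are solid. World frame = base frame: x ahead of the robot, y to its left, z up, the work surface at z = 0. Lengths are in m, angles in rad, forces in N, time in s.
With the tool pointing down it reaches from about 0.4 to 0.85 m from the base axis. Payload 10.4 kg.
Tool frame: the origin (TCP) lies on the mounting face of the last link; the fingertips stand 173 mm ahead of it and the grasp point (between the pads) lies 155 mm ahead of it (manip.tip_extent is the distance from the TCP to the fingertips, in m); z points along the fingers, y is the line along which they close (so a half turn about z gives the same grasp; the last joint's range is limited). The gripper opens to 85 mm and grips with 20 to 120 N. Pads are 22 mm wide; open, the fingers measure 114 mm over their backs; the gripper's body (76 mm by 85 mm) begins 54 mm behind the grasp point. The pads swing forward as they close: fully open they stand 13 mm farther back than shut.
Start: joints at [-1.36, 0.332, -0.065, 1.46, 0.022, 1.35, -0.088], TCP at [0.145, 0.608, 0.405] pointing down, gripper open.
Joint ranges: [-2.6, 2.6], [-0.5, 2.12], [-1.47, 1.34], [0.16, 2.42], [-1.27, 4.41], [0.06, 2.06], [-2.6, 2.6]. Speed limits (rad/s): [2.22, 2.22, 2.79, 2.79, 3.14, 3.14, 3.14].

## Interface

Orientations are given as a unit quaternion [x, y, z, w].
In Python, from workcell import manip gives the robot as it stands.
- The arm moves only by the tool move_arm, never from a script. Its argument "plan" is one flat list of numbers, 7 for each row, row after row: the turn, a rotation vector about the tool's x, y, z in rad, then the shift along the tool's x, y, z in m, then the finger opening in m, from 0 to 0.0854. In form: [ax, ay, az, dx, dy, dz, gripper, ax, ay, az, dx, dy, dz, gripper, ...]. A call has 1 to 12 rows; each row is the pose to reach, as a shift and turn from the pose commanded when the call began, along the tool's axes at that moment; what a row does not reach only later rows make up. A row lasts 1/8 s, in which the tool goes at most 62.5 mm and 10.7 degrees, less where a joint would pass 70% of its speed; a pose out of reach is approached as far as the arm can. A call with a gripper value outside its range is refused whole. The fingers move at their own pace and stop on an object; "squeeze" is the grip in N (left out, the last holds). Time passes only in rows, so rows that repeat a pose let the fingers close. It gives the time, the measured TCP pose, the force, the opening and the grip force at its end, in the units of the state.
- manip.get_obs(): the state, without advancing time (a new reading comes with each control period).
- manip.camera(name): name is "scene" or "top" or "wrist"; returns a dict with "color" (420x560x3 uint8, red, green, blue), "fx", "fy", "cx", "cy" (pixels), "dist" ([k1, k2, p1, p2, k3] as OpenCV has them; the pictures are not rectified), "cam_to_world" (4x4, takes a point from camera to world coordinates); the wrist camera has in their place "mount" (4x4, takes a point from camera to tool coordinates, whose origin is the TCP and whose axes are the flange's). Camera axes: x right, y down, z forward; pixel columns grow to the right and rows downward; lengths in m; the calibration is good to about 2 mm. A picture is of the moment at which its call begins: read the wrist's pose just before it. There is no depth.
- manip.hand_in(): hands the job in; it is judged then, once.
Trained networks look in a picture, given as the dict that the camera call returned (one of the last four; its "shot" number tells which), for a name from the list of things; names that differ only in an ending like _2 or _b are one class to them, and where a whole thing is asked for, a point or a joint stands for the part that bears it (a point fixed in the world has none). Each returns a list of dicts, best first, with "conf" (0 to 1); they miss things now and then, are a little off and sometimes report something else, mostly with a low value. They report only what shows in the picture. A call takes as long as a camera call.
- manip.look_for(picture, label): "position" ([x, y, z] in m, in the coordinates of the camera as it stood for that picture, good to about 4 mm: the middle of the surface that is visible of it).
- manip.silhouettes(picture, label): "pixels" (420x560 bool, what is visible of it).
- manip.tip_of(picture, label): "position" ([x, y, z] in m, in the coordinates of the camera as it stood for that picture, good to about 4 mm: a listed point, or the origin of a listed thing).
The state is a dict: "clock": time; "joint_pos": joint angles; "joint_velocities": joint speeds; "tau": joint torques, N m; "position": TCP position; "ee_rot": TCP orientation; "ft_force": force on the tool from outside, world axes, zero at the start; "torque": the same for the moment, N m; "grip_width": opening from 0.0 (shut) to 1.0 (fully open); "grasp_force": force on a finger pad.
Only numpy, scipy, OpenCV 4.12 (cv2) and the standard library are available. Lean on these libraries where they do the work, as an engineer would, in place of code of your own. Each camera call takes 0.05 s, during which the arm holds its last target. There are 200 camera calls.

## Task

The grain mill rocks because its front-left foot is screwed in too far. Turn the black knob of that foot until the mill stands level and firm on all four feet; then lift the orange guard on its control panel, press the lower end of the red rocker switch fully in to turn it on, and lower the guard fully shut again. Leave the mill about where it stands and do not disturb the other things.

Things in the scene. Friction and masses are not known exactly. Their poses are not given: they have to be found in the camera images.
- mill: Loose 3 kg grain mill: white housing (y -105 to 75, top z 112), grey panel in front sloping 28 deg down to the robot, clear hopper behind (to z 194). Origin level with the three fixed feet's undersides, x to its back, y to its left, z up. Dark base plate: x -110 to 110, y -110 to 170, top z 32. Leans 0.02 to 0.035 rad down to its front left corner while that foot is short; level it has tilt 0.
- foot_knob (a joint): Knob angle, rad, growing clockwise seen from above, which screws the foot out (down) 10 mm a turn and lifts that corner. Starts within -0.7 to 0.7; at 2.5 all four feet bear and the mill is level: the white pointer on the knob then points at the red dot on the base plate, on the knob's right (mill's -y), for the first time in less than a turn. Stiff, 0.06 to 0.12 N m; stays put.
- knob_top (a point): Centre of the top of the black round knob, 46 mm across, 28 mm high, upright at (-90, 140) mm in the mill's frame on the foot's screw. Screw and foot move with it, so its top stays 92 mm above the table as it turns. Housing wall 65 mm to the right of its axis; a steel boss ends 15 to 21 mm below the knob.
- guard (a joint): Guard opening, rad: 0 shut, 1.55 open (stop). Orange hood over the switch, 86 mm long, 48 wide, 29 high, open below, hinged on a line along the mill's y at the panel's upper edge (mill frame x -3, z 109); its lower end swings up and back. Stiff hinge (0.06 N m): stays where left. Open, it leans 29 deg to the robot over the panel: only a tool tilted to the robot gets at the switch.
- guard_grip (a point): Point midway between the guard's side walls (outer faces 24 mm to each side along the mill's y), 70 mm from the hinge line and 16 mm up from the guard's underside, i.e. 17 mm off the panel when shut; swings with the guard. Grip here, or a little higher, across the 48 mm width: the fingers stand astride it and pivot on it as it swings.
- rocker (a joint): Red rocker switch, rad: 0 off (lower end stands 12 mm out of the panel), 0.4 on (lower end in, stop). 48 mm long down the slope, 24 wide, its centre 48 mm down the slope from the guard's hinge line. About 2 N at its lower end; stays where put.
- rocker_low_end (a point): Point on the rocker's face near its lower end, 19 mm down the slope from its centre, on the panel's middle line (mill's y = -15 mm): press here about square to the panel; it goes in 8 mm.
- honey: Honey jar with a green lid, 64 x 68 x 84 mm, loose on the base plate to the left of the housing; origin under its centre. Bystander.
- pepper: Dark wooden pepper mill, 58 mm wide, 160 mm high, loose, left of the mill; origin under its centre. Bystander.
- spice: Spice jar with a green cap, 46 mm wide, 106 mm high, loose, left of the mill; origin under its centre. Bystander.
- jam: Jar of red jam with a green lid, 62 mm wide, 86 mm high, loose, right of the mill; origin under its centre. Bystander.

How it is judged:
On the way, in this order (a step that is already met when the one before it is completed fails the run):
1. the foot is screwed out so that the mill stands level on all four feet (value of joint foot_knob between 1.85 and 3.15 rad and angle between mill's own z axis and vertical below 0.009 rad), for 0.2 s.
2. the guard is lifted well open (value of joint guard above 1.1 rad), for 0.2 s.
3. with the guard up, the rocker is pressed to on (value of joint rocker above 0.32 rad and value of joint guard above 0.9 rad), for 0.1 s.
At the end, for the whole second after the job is handed in: The mill stands level (within 0.009 rad) and still with its foot knob between 1.85 and 3.15 rad (foot within about 1 mm of the others), the rocker is on (over 0.32 rad) and the guard is shut (under 0.08 rad) (all of step 1 and value of joint rocker above 0.32 rad and value of joint guard below 0.08 rad and linear speed of mill below 0.01 m/s and velocity of joint guard below 0.05 rad/s); the robot touches nothing.
It fails at once if the mill is shoved more than 50 mm from its place or tipped more than 0.1 rad (distance of mill from where it was at the start of the episode above 0.05 m or angle between mill's own z axis and vertical above 0.1 rad).
It fails at once if a jar or the pepper mill is moved more than 40 mm (the honey jar, which rides on the mill, 55 mm) or knocked over (distance of honey from where it was at the start of the episode above 0.055 m or angle between any of honey, pepper, spice, jam's own z axis and vertical above 0.3 rad or distance of any of pepper, spice, jam from where it was at the start of the episode above 0.04 m).
It also fails if it takes over 72 s, if anything falls off the work surface, if the arm or the gripper's body presses on something with over 40 N, if the wrist force passes 120 N, or if a joint passes its speed limit or range.

## Working session

There is one attempt and no reset: what is moved stays moved. The work goes in short steps, Python scripts to look and compute and a tool call to move; the robot and the scene stay as the last step left them, time stands still between calls to the robot, and variables do not carry over. Pictures are saved under pics/ and viewed, at most 10 in all, crops included, and the job is handed in when it is done.

Besides the shell and the picture viewer there is one more tool, called after "Request:" as name(argument=value, ...), one argument or row to a line, values as JSON. move_arm: Moves the arm, as the interface text tells. Its arguments: {"type":"object","properties":{"plan":{"type":"array","items":{"type":"number"}},"squeeze":{"type":"number"}},"required":["plan"]}

```bash
mkdir -p pics; ls; cat > h.py <<'E'
import numpy as np, cv2
from scipy.spatial.transform import Rotation as R
from workcell import manip
np.set_printoptions(precision=4,suppress=True)
def shot(name):
    o=manip.get_obs(); p=manip.camera(name)
    if name=="wrist":
        T=np.eye(4);T[:3,:3]=R.from_quat(o["ee_rot"]).as_matrix();T[:3,3]=o["position"]
        p["M"]=T@np.array(p["mount"])
    else: p["M"]=np.array(p["cam_to_world"])
    return p
def w(p,x): return (p["M"]@np.r_[x,1])[:3]
def save(p,f): cv2.imwrite("pics/"+f,cv2.cvtColor(p["color"],cv2.COLOR_RGB2BGR))
def proj(p,X):
    Mi=np.linalg.inv(p["M"]); rv=cv2.Rodrigues(Mi[:3,:3])[0]
    K=np.array([[p["fx"],0,p["cx"]],[0,p["fy"],p["cy"]],[0,0,1.]])
    return cv2.projectPoints(np.float64(X).reshape(-1,1,3),rv,Mi[:3,3],K,np.array(p["dist"]))[0].reshape(-1,2)
def ray(p,uv):
    K=np.array([[p["fx"],0,p["cx"]],[0,p["fy"],p["cy"]],[0,0,1.]])
    n=cv2.undistortPoints(np.float64([[uv]]),K,np.array(p["dist"]))[0,0]
    return p["M"][:3,3],p["M"][:3,:3]@np.r_[n,1]
def onz(p,uv,z):
    o,d=ray(p,uv); return o+d*(z-o[2])/d[2]
def state():
    o=manip.get_obs(); print({k:np.array(o[k]) for k in ("clock","joint_pos","position","ee_rot","ft_force","torque","grip_width","grasp_force")})
    print(R.from_quat(o["ee_rot"]).as_matrix()); return o
E
python3 - <<'E'
from h import *
state()
for c in ("scene","top"):
    p=shot(c); save(p,c+"0.png"); print(c,"cam",p["M"][:3,3],p["M"][:3,2])
    for l in ("mill","knob_top","guard_grip","rocker_low_end","honey","pepper","spice","jam"):
        print(l,[(w(p,d["position"]),round(d["conf"],2)) for d in manip.tip_of(p,l)[:2]])
E
```

```text
pics
{'clock': array(0.), 'joint_pos': array([-1.3596,  0.3329, -0.0647,  1.4609,  0.0216,  1.3499, -0.0885]), 'position': array([0.1448, 0.6079, 0.4039]), 'ee_rot': array([ 0.1166,  0.9932, -0.0007, -0.    ]), 'ft_force': array([-0.337 , -1.2399, -0.0342]), 'torque': array([-0.0129,  0.015 , -0.0109]), 'grip_width': array(0.9983), 'grasp_force': array(0.)}
[[-0.9728  0.2316 -0.0002]
 [ 0.2316  0.9728 -0.0014]
 [-0.0001 -0.0014 -1.    ]]
scene cam [0.6665 1.1    0.9897] [-0.0672 -0.7849 -0.6159]
mill [(array([ 0.6181, -0.0008, -0.0022]), 0.76)]
knob_top [(array([0.5614, 0.1598, 0.0941]), 0.58)]
guard_grip [(array([0.5444, 0.0045, 0.0908]), 0.94), (array([ 0.6182, -0.0008, -0.004 ]), 0.7)]
rocker_low_end []
honey [(array([0.6878, 0.1157, 0.0322]), 0.78)]
pepper [(array([0.5673, 0.3832, 0.0017]), 0.93)]
spice [(array([ 0.4189,  0.3855, -0.0005]), 0.6)]
jam []
top cam [ 0.3975 -0.0305  1.323 ] [ 0.1346 -0.0106 -0.9908]
mill [(array([0.5488, 0.004 , 0.0888]), 0.69), (array([ 0.6226, -0.0002, -0.0042]), 0.61)]
knob_top [(array([0.5616, 0.1564, 0.0973]), 0.56)]
guard_grip [(array([0.547 , 0.0068, 0.0943]), 0.8), (array([0.6952, 0.1147, 0.0297]), 0.4)]
rocker_low_end []
honey [(array([0.6949, 0.1113, 0.0295]), 0.81), (array([0.5459, 0.0053, 0.0912]), 0.51)]
pepper [(array([ 0.5656,  0.3859, -0.0035]), 0.91)]
spice [(array([ 0.4161,  0.3857, -0.0046]), 0.81), (array([0.6943, 0.1136, 0.0337]), 0.65)]
jam [(array([ 0.6795, -0.4589,  0.0046]), 0.81)]
```

View pics/scene0.png

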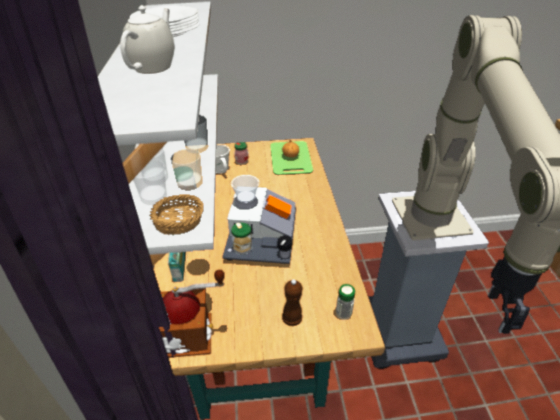

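View pics/top0.png

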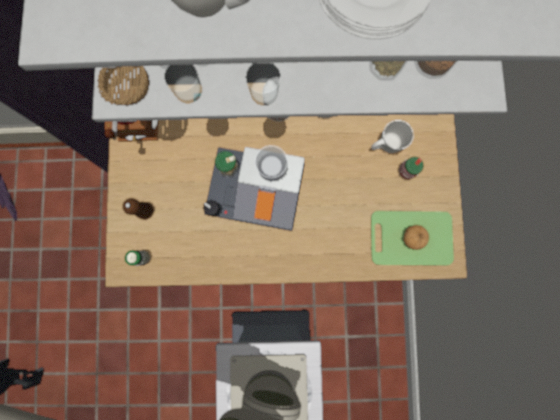

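The top view shows the mill at about (265,190), with the knob at (212,208) and the orange guard at (264,205). The pepper mill and spice jar stand to its left, and the jam is to the right. I'll go above the knob.

Request:
move_arm(
  plan=[0, 0, 0, -0.05, -0.035, 0, 0.07, 0, 0, 0, -0.1, -0.07, 0, 0.07, 0, 0, 0, -0.15, -0.105, 0, 0.07, 0, 0, 0, -0.2, -0.14, 0, 0.07, 0, 0, 0, -0.25, -0.175, 0, 0.07, 0, 0, 0, -0.3, -0.21, 0, 0.07, 0, 0, 0, -0.35, -0.245, 0, 0.07, 0, 0, 0, -0.4, -0.28, 0, 0.07, 0, 0, 0, -0.45, -0.315, 0, 0.07, 0, 0, 0, -0.498, -0.344, 0, 0.07, 0, 0, 0, -0.498, -0.344, 0, 0.07, 0, 0, 0, -0.498, -0.344, 0, 0.07],
  squeeze=40,
)

```text
clock: 2.4
position: [0.5494, 0.1584, 0.4045]
ee_rot: [0.117, 0.993, 0.0, -0.0]
ft_force: [-0.0, 0.2, -0.1]
grip_width: 0.821
grasp_force: 0.0
```

```bash
python3 - <<'E'
from h import *
state()
p=shot("wrist"); save(p,"w1.png"); print(np.array(p["mount"]))
for l in ("mill","knob_top","guard_grip","honey"):
    print(l,[(w(p,d["position"]),round(d["conf"],2)) for d in manip.tip_of(p,l)[:2]])
s=manip.silhouettes(p,"knob_top")
for d in s[:2]:
    v,u=np.nonzero(d["pixels"]); print(d["conf"],len(u),u.min(),u.max(),v.min(),v.max())
E
```

```text
{'clock': array(2.4), 'joint_pos': array([-0.6772,  0.2157,  0.3699,  1.6259, -0.0805,  1.3154,  1.0423]), 'position': array([0.5494, 0.1584, 0.4045]), 'ee_rot': array([ 0.1166,  0.9932,  0.0001, -0.0003]), 'ft_force': array([-0.0483,  0.2169, -0.1378]), 'torque': array([-0.0044,  0.0298, -0.0044]), 'grip_width': array(0.8212), 'grasp_force': array(0.)}
[[-0.9728  0.2316 -0.0005]
 [ 0.2316  0.9728  0.0003]
 [ 0.0005  0.0002 -1.    ]]
[[ 0.0007 -0.9611 -0.2762  0.0697]
 [ 1.      0.0008 -0.0004 -0.0007]
 [ 0.0007 -0.2762  0.9611  0.0308]
 [ 0.      0.      0.      1.    ]]
mill [(array([ 0.6198, -0.001 ,  0.0009]), 0.87)]
knob_top [(array([0.558 , 0.16  , 0.0945]), 0.97)]
guard_grip [(array([0.5442, 0.0069, 0.0891]), 0.68), (array([0.5666, 0.3806, 0.0007]), 0.25)]
honey [(array([0.6905, 0.113 , 0.0323]), 0.68)]
0.9 2932 252 312 170 233
```

View pics/w1.png

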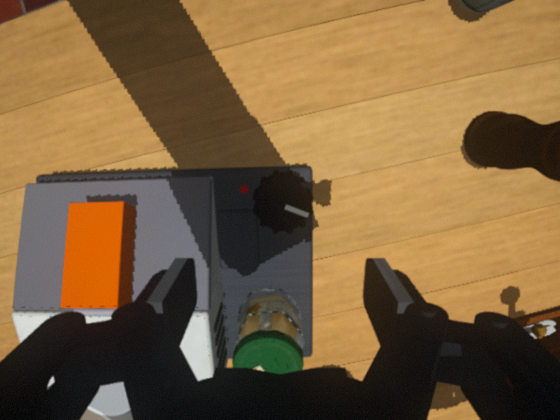

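The wrist view shows the pointer running from (286,207) to (308,215) and the red dot at (244,189). The knob therefore needs about 158° (2.75 rad) clockwise. I'll go down and grip it.

Request:
move_arm(
  plan=[0, 0, 0, -0.009, 0.003, 0.05, 0.07, 0, 0, 0, -0.009, 0.003, 0.09, 0.07, 0, 0, 0, -0.009, 0.003, 0.125, 0.07, 0, 0, 0, -0.009, 0.003, 0.15, 0.07, 0, 0, 0, -0.009, 0.003, 0.166, 0.07, 0, 0, 0, -0.009, 0.003, 0.166, 0.07, 0, 0, 0, -0.009, 0.003, 0.166, 0.04, 0, 0, 0, -0.009, 0.003, 0.166, 0.03, 0, 0, 0, -0.009, 0.003, 0.166, 0.03, 0, 0, 0, -0.009, 0.003, 0.166, 0.03, 0, 0, 0, -0.009, 0.003, 0.166, 0.03],
  squeeze=40,
)

```text
clock: 4.08
position: [0.5591, 0.1589, 0.2389]
ee_rot: [0.117, 0.993, 0.0, 0.0]
ft_force: [-0.3, -0.7, 1.7]
grip_width: 0.524
grasp_force: 42.6
```

```bash
python3 - <<'E'
from h import *
state()
for c in ("wrist","scene"):
  p=shot(c); save(p,c+"2.png")
  for l in ("mill","knob_top","guard_grip"):
    print(l,[(w(p,d["position"]),round(d["conf"],2)) for d in manip.tip_of(p,l)[:2]])
E
```

```text
{'clock': array(4.075), 'joint_pos': array([-0.64  ,  0.3957,  0.345 ,  1.7771, -0.1561,  0.9951,  1.1026]), 'position': array([0.5591, 0.1589, 0.2389]), 'ee_rot': array([0.1166, 0.9932, 0.0001, 0.0002]), 'ft_force': array([-0.2719, -0.6683,  1.6741]), 'torque': array([-0.2418,  0.0698,  0.0112]), 'grip_width': array(0.5239), 'grasp_force': array(42.6381)}
[[-0.9728  0.2316  0.0004]
 [ 0.2316  0.9728  0.0002]
 [-0.0004  0.0003 -1.    ]]
mill []
knob_top [(array([0.5583, 0.1588, 0.0942]), 0.6)]
guard_grip []
mill [(array([ 0.6166, -0.0008, -0.002 ]), 0.72), (array([ 0.4193,  0.3806, -0.0017]), 0.68)]
knob_top [(array([0.5607, 0.1634, 0.0936]), 0.42)]
guard_grip []
```

View pics/wrist2.png

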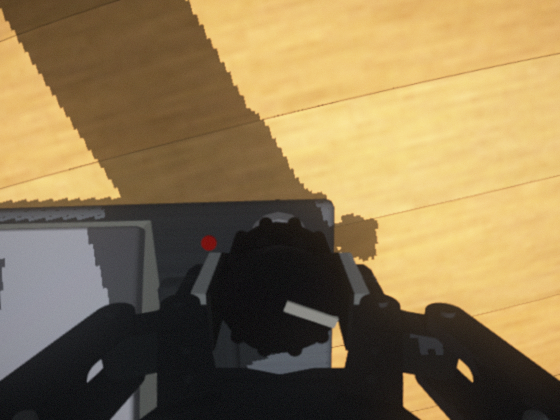

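The knob (about (275,285)) is between the pads, with the pointer to its lower right. Next I turn it clockwise.

Request:
move_arm(
  plan=[0, 0, 0.18, 0, 0, 0, 0.03, 0, 0, 0.36, 0, 0, 0, 0.03, 0, 0, 0.54, 0, 0, 0, 0.03, 0, 0, 0.72, 0, 0, 0, 0.03, 0, 0, 0.9, 0, 0, 0, 0.03, 0, 0, 1.08, 0, 0, 0, 0.03, 0, 0, 1.26, 0, 0, 0, 0.03, 0, 0, 1.44, 0, 0, 0, 0.03, 0, 0, 1.62, 0, 0, 0, 0.03, 0, 0, 1.8, 0, 0, 0, 0.03, 0, 0, 1.98, 0, 0, 0, 0.03, 0, 0, 2.1, 0, 0, 0, 0.03],
  squeeze=40,
)

```text
clock: 5.98
position: [0.5592, 0.158, 0.2382]
ee_rot: [0.921, 0.391, 0.0, 0.001]
ft_force: [4.3, -3.0, -8.2]
grip_width: 0.522
grasp_force: 42.0
```

Request:
move_arm(
  plan=[0, 0, 0.18, 0, 0, 0, 0.03, 0, 0, 0.36, 0, 0, 0, 0.03, 0, 0, 0.54, 0, 0, 0, 0.03, 0, 0, 0.66, 0, 0, 0, 0.03, 0, 0, 0.66, 0, 0, 0, 0.03, 0, 0, 0.66, 0, 0, 0, 0.03],
)

```text
clock: 6.72
position: [0.5585, 0.1582, 0.2373]
ee_rot: [0.997, 0.074, -0.001, 0.001]
ft_force: [3.4, -2.9, -15.2]
grip_width: 0.526
grasp_force: 43.0
```

```bash
python3 - <<'E'
from h import *
state()
E
```

```text
{'clock': array(6.725), 'joint_pos': array([-1.0636,  0.5355,  0.9034,  1.7998, -0.4795,  1.0453, -1.4016]), 'position': array([0.5585, 0.1582, 0.2373]), 'ee_rot': array([ 0.9973,  0.0738, -0.0008,  0.0011]), 'ft_force': array([  3.3638,  -2.8691, -15.1809]), 'torque': array([-1.0724, -0.8672, -0.0235]), 'grip_width': array(0.5264), 'grasp_force': array(43.0096)}
[[ 0.9891  0.1473 -0.0014]
 [ 0.1473 -0.9891 -0.0023]
 [-0.0017  0.0021 -1.    ]]
```

Request:
move_arm(
  plan=[0, 0, 0, 0, 0, 0, 0.07, 0, 0, 0, 0, 0, 0, 0.07, 0, 0, 0, 0, 0, -0.03, 0.07, 0, 0, 0, 0, 0, -0.09, 0.07, 0, 0, 0, 0, 0, -0.15, 0.07, 0, 0, 0, 0, 0, -0.18, 0.07, 0, 0, 0, 0, 0, -0.18, 0.07],
)

```text
clock: 7.6
position: [0.5595, 0.1588, 0.4215]
ee_rot: [0.997, 0.074, 0.002, -0.001]
ft_force: [0.1, -0.3, -1.1]
grip_width: 0.82
grasp_force: 0.0
```

```bash
python3 - <<'E'
from h import *
state()
p=shot("wrist"); save(p,"w3.png")
for c in ("wrist","scene","top"):
  p=shot(c); print(c)
  for l in ("mill","knob_top","guard_grip"):
    print(l,[(w(p,d["position"]),round(d["conf"],2)) for d in manip.tip_of(p,l)[:2]])
E
```

```text
{'clock': array(7.6), 'joint_pos': array([-1.183 ,  0.343 ,  1.0456,  1.6005, -0.3041,  1.3687, -1.5248]), 'position': array([0.5595, 0.1588, 0.4215]), 'ee_rot': array([ 0.9972,  0.0741,  0.0021, -0.0014]), 'ft_force': array([ 0.0967, -0.2774, -1.0888]), 'torque': array([-0.0057,  0.0108, -0.0222]), 'grip_width': array(0.8195), 'grasp_force': array(0.)}
[[ 0.989   0.1477  0.004 ]
 [ 0.1477 -0.989   0.0031]
 [ 0.0045 -0.0025 -1.    ]]
wrist
mill [(array([ 0.616 , -0.0026, -0.0013]), 0.95)]
knob_top [(array([0.5583, 0.1594, 0.0944]), 0.63)]
guard_grip [(array([0.5435, 0.0011, 0.0919]), 0.64)]
scene
mill [(array([ 0.617 , -0.0006, -0.0023]), 0.74)]
knob_top [(array([0.5599, 0.1628, 0.0913]), 0.68)]
guard_grip [(array([0.5481, 0.0068, 0.0917]), 0.93)]
top
mill [(array([ 0.6194,  0.0016, -0.0038]), 0.59)]
knob_top [(array([0.5643, 0.156 , 0.0913]), 0.61)]
guard_grip [(array([0.5458, 0.0061, 0.0922]), 0.66)]
```

View pics/w3.png

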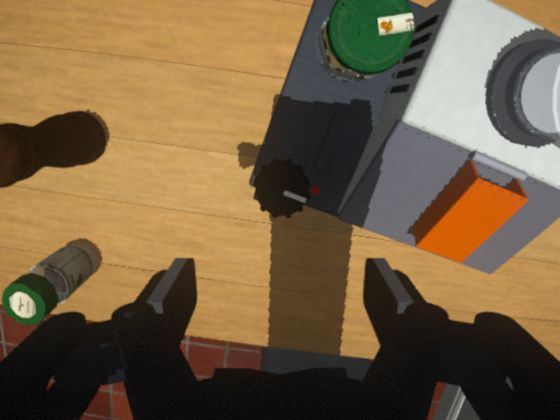

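The pointer, (284,193) to (306,201), now runs parallel to the plate's front edge toward the red dot side, so the knob is at about 2.5. Next I work out the tilted pregrasp over the guard.

```bash
cat >> h.py <<'E'
s28,c28=np.sin(np.radians(28)),np.cos(np.radians(28))
YAW=np.radians(-12.)
RM=R.from_euler("z",YAW).as_matrix()
D=RM@[-c28,0,-s28]; N=RM@[-s28,0,c28]   # down slope, outward normal
G=np.array([0.545,0.004,0.0915]); H=G-0.07*D-0.016*N
def pose(d,n,lat=0,ext=0.155,tilt=28.,sgn=-1):
    y=RM@[0,sgn*1.,0]; z=RM@[np.sin(np.radians(tilt)),0,-np.cos(np.radians(tilt))]
    Rt=np.c_[np.cross(y,z),y,z]
    return H+d*D+n*N+lat*RM[:,1]-ext*z, Rt
def rel(ps,cur=None):
    if cur is None:
        o=manip.get_obs(); cur=(np.array(o["position"]),R.from_quat(o["ee_rot"]).as_matrix())
    for P,Rt in ps:
        print(R.from_matrix(cur[1].T@Rt).as_rotvec(), cur[1].T@(P-cur[0]))
E
python3 - <<'E'
from h import *
rel([pose(.070,.10)]); print(pose(.07,.10))
E
```

```text
[-0.0872  0.4836  0.3499] [-0.1417  0.1118  0.1161]
(array([0.4352, 0.0273, 0.3025]), array([[ 0.8637, -0.2079,  0.4592],
       [-0.1836, -0.9781, -0.0976],
       [ 0.4695,  0.    , -0.8829]]))
```

Request:
move_arm(
  plan=[-0.022, 0.12, 0.087, -0.05, 0.04, 0, 0.075, -0.044, 0.24, 0.175, -0.09, 0.07, 0.02, 0.075, -0.065, 0.36, 0.262, -0.12, 0.1, 0.04, 0.075, -0.087, 0.484, 0.35, -0.142, 0.112, 0.07, 0.075, -0.087, 0.484, 0.35, -0.142, 0.112, 0.1, 0.075, -0.087, 0.484, 0.35, -0.142, 0.112, 0.116, 0.075, -0.087, 0.484, 0.35, -0.142, 0.112, 0.116, 0.075],
  squeeze=25,
)

```text
clock: 9.12
position: [0.4346, 0.0266, 0.302]
ee_rot: [0.965, -0.102, 0.24, 0.026]
ft_force: [0.2, 0.3, 1.2]
grip_width: 0.878
grasp_force: 0.0
```

```bash
python3 - <<'E'
from h import *
state()
for c in ("wrist","scene","top"):
  p=shot(c); print(c)
  if c=="wrist": save(p,"w4.png"); print(proj(p,[H,H+.086*D,G]))
  for l in ("mill","knob_top","guard_grip"):
    print(l,[(w(p,d["position"]),round(d["conf"],2)) for d in manip.tip_of(p,l)[:2]])
rel([pose(.070,.022)])
E
```

```text
{'clock': array(9.125), 'joint_pos': array([-1.1703, -0.3215,  0.8338,  2.2865,  0.7215,  0.758 , -2.5501]), 'position': array([0.4346, 0.0266, 0.302 ]), 'ee_rot': array([ 0.9651, -0.1017,  0.2401,  0.0256]), 'ft_force': array([0.157 , 0.2502, 1.1741]), 'torque': array([0.0963, 0.416 , 0.0126]), 'grip_width': array(0.8782), 'grasp_force': array(0.)}
[[ 0.864  -0.2087  0.4582]
 [-0.1841 -0.978  -0.0983]
 [ 0.4686  0.0006 -0.8834]]
wrist
[[276.4679 101.9185]
 [276.6966 236.3821]
 [276.4766 221.1226]]
mill [(array([ 0.6171, -0.002 , -0.0004]), 0.6)]
knob_top [(array([0.5595, 0.1562, 0.0933]), 0.98)]
guard_grip [(array([0.5428, 0.0022, 0.0892]), 0.9)]
scene
mill [(array([ 0.6165, -0.0008, -0.0016]), 0.7)]
knob_top [(array([0.5589, 0.1609, 0.0901]), 0.62)]
guard_grip [(array([0.5415, 0.0042, 0.0908]), 0.95)]
top
mill [(array([ 0.6221, -0.0009, -0.0047]), 0.84)]
knob_top [(array([0.564 , 0.1585, 0.0891]), 0.55)]
guard_grip [(array([0.5464, 0.0013, 0.096 ]), 0.63)]
[-0.0006 -0.0005 -0.0001] [-0.     -0.0001  0.0783]
```

View pics/w4.png

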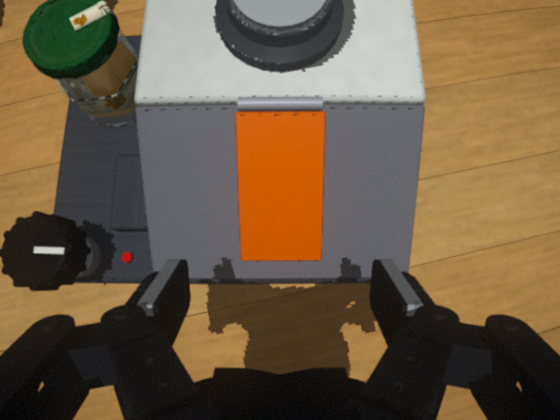

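The guard shows centred at (281,185), about 3 mm to the right of my estimate, and square to the tool. Joint 7 is close to its limit, so I'll flip the tool half a turn.

Request:
move_arm(
  plan=[0, 0, -0.18, 0, 0, 0, 0.075, 0, 0, -0.36, 0, 0, 0, 0.075, 0, 0, -0.54, 0, 0, 0, 0.075, 0, 0, -0.72, 0, 0, 0, 0.075, 0, 0, -0.9, 0, 0, 0, 0.075, 0, 0, -1.08, 0, 0, 0, 0.075, 0, 0, -1.26, 0, 0, 0, 0.075, 0, 0, -1.44, 0, 0, 0, 0.075, 0, 0, -1.62, 0, 0, 0, 0.075],
)

```text
clock: 10.85
position: [0.435, 0.0271, 0.3027]
ee_rot: [0.737, 0.631, 0.147, 0.192]
ft_force: [-0.9, 0.6, -0.6]
grip_width: 0.877
grasp_force: 0.0
```

Request:
move_arm(
  plan=[0, 0, -0.18, 0, 0, 0, 0.075, 0, 0, -0.36, 0, 0, 0, 0.075, 0, 0, -0.54, 0, 0, 0, 0.075, 0, 0, -0.72, 0, 0, 0, 0.075, 0, 0, -0.9, 0, 0, 0, 0.075, 0, 0, -1.08, 0, 0, 0, 0.075, 0, 0, -1.26, 0, 0, 0, 0.075, 0, 0, -1.44, 0, 0, 0, 0.075, 0, 0, -1.522, 0, 0, 0, 0.075, 0, 0, -1.522, 0, 0, 0, 0.075],
)

```text
clock: 12.1
position: [0.435, 0.0271, 0.3027]
ee_rot: [0.102, 0.965, -0.025, 0.241]
ft_force: [-0.5, -0.4, 1.5]
grip_width: 0.881
grasp_force: 0.0
```

```bash
sed -i 's/sgn=-1)/sgn=1)/' h.py; python3 - <<'E'
from h import *
state()
p=shot("wrist"); save(p,"w5.png"); print(proj(p,[H,H+.086*D,H+.086*D+.029*N,H+.029*N,G]))
for l in ("mill","knob_top","guard_grip"):
    print(l,[(w(p,d["position"]),round(d["conf"],2)) for d in manip.tip_of(p,l)[:2]])
for d in manip.silhouettes(p,"guard")[:1]:
    v,u=np.nonzero(d["pixels"]); print(d["conf"],len(u),u.min(),u.max(),v.min(),v.max(),np.median(u))
rel([pose(.070,.022)])
E
```

```text
{'clock': array(12.1), 'joint_pos': array([-1.4168, -0.4865,  1.0063,  2.2899,  0.9207,  0.8903,  0.456 ]), 'position': array([0.435 , 0.0271, 0.3027]), 'ee_rot': array([ 0.1016,  0.9649, -0.025 ,  0.2408]), 'ft_force': array([-0.4565, -0.3502,  1.547 ]), 'torque': array([0.0897, 0.5069, 0.0213]), 'grip_width': array(0.8812), 'grasp_force': array(0.)}
[[-0.8634  0.2081  0.4597]
 [ 0.184   0.9781 -0.0971]
 [-0.4698  0.0007 -0.8828]]
[[280.7234 307.4884]
 [280.9082 189.4787]
 [281.1045 201.5204]
 [280.8709 332.219 ]
 [280.9699 221.1897]]
mill [(array([ 0.6182, -0.0011, -0.0012]), 0.64)]
knob_top [(array([0.562 , 0.1584, 0.0907]), 0.87)]
guard_grip [(array([0.5412, 0.0038, 0.0925]), 0.92)]
[ 0.0005  0.0005 -0.0007] [-0.0001  0.0002  0.0782]
```

```bash
python3 - <<'E'
from h import *
im=cv2.imread("pics/w5.png"); b,g,r=[im[...,i].astype(int) for i in range(3)]
m=(r>180)&(g>60)&(g<130)&(b<60); v,u=np.nonzero(m)
print(len(u),v.min(),v.max())
for row in range(v.min(),v.max(),12): c=u[v==row]; print(row,c.min(),c.max(),(c.min()+c.max())/2)
E
```

```text
10315 193 323
193 287 317 302.0
205 236 318 277.0
217 236 318 277.0
229 237 318 277.5
241 237 317 277.0
253 238 317 277.5
265 238 317 277.5
277 239 316 277.5
289 239 316 277.5
301 240 315 277.5
313 241 315 278.0
```

```bash
sed -i 's/G=np.array(.*\]);/G=np.array([0.5428,0.0020,0.0910]);/' h.py; python3 - <<'E'
from h import *
rel([pose(.070,.022)])
print()
c=pose(.07,.022)
rel([pose(.07*np.cos(t)-.022*np.sin(t),.07*np.sin(t)+.022*np.cos(t)) for t in np.r_[.15:1.55:.15,1.5]],c)
E
```

```text
[ 0.0005  0.0005 -0.0007] [ 0.0017 -0.0022  0.0778]

[0. 0. 0.] [-0.0041 -0.     -0.0102]
[0. 0. 0.] [-0.0096 -0.     -0.0197]
[0. 0. 0.] [-0.0165  0.     -0.0283]
[0. 0. 0.] [-0.0246  0.     -0.0357]
[0. 0. 0.] [-0.0338  0.     -0.0418]
[0. 0. 0.] [-0.0437  0.     -0.0465]
[0. 0. 0.] [-0.0543 -0.     -0.0497]
[0. 0. 0.] [-0.0651 -0.     -0.0512]
[0. 0. 0.] [-0.0761 -0.     -0.0511]
[0. 0. 0.] [-0.087  -0.     -0.0494]
[0. 0. 0.] [-0.087  -0.     -0.0494]
```

Request:
move_arm(
  plan=[0, 0, 0, 0.001, -0.002, 0.03, 0.075, 0, 0, 0, 0.002, -0.002, 0.055, 0.075, 0, 0, 0, 0.002, -0.002, 0.07, 0.075, 0, 0, 0, 0.002, -0.002, 0.077, 0.075, 0, 0, 0, 0.002, -0.002, 0.077, 0.075, 0, 0, 0, 0.002, -0.002, 0.077, 0.045, 0, 0, 0, 0.002, -0.002, 0.077, 0.035, 0, 0, 0, 0.002, -0.002, 0.077, 0.035, 0, 0, 0, 0.002, -0.002, 0.077, 0.035, 0, 0, 0, 0.002, -0.002, 0.077, 0.035],
  squeeze=25,
)

```text
clock: 13.6
position: [0.4682, 0.0182, 0.2342]
ee_rot: [0.101, 0.965, -0.024, 0.241]
ft_force: [-6.8, -0.3, 8.7]
grip_width: 0.561
grasp_force: 29.7
```

```bash
python3 - <<'E'
from h import *
state(); p=shot("wrist"); save(p,"w6.png")
E
```

```text
{'clock': array(13.6), 'joint_pos': array([-1.489 ,  0.0102,  1.3305,  2.2883,  0.3955,  0.4196,  0.8735]), 'position': array([0.4682, 0.0182, 0.2342]), 'ee_rot': array([ 0.1014,  0.965 , -0.0237,  0.2405]), 'ft_force': array([-6.7736, -0.3387,  8.7485]), 'torque': array([-0.1473,  0.8374, -0.247 ]), 'grip_width': array(0.5609), 'grasp_force': array(29.7121)}
[[-0.8638  0.207   0.4594]
 [ 0.1843  0.9783 -0.0944]
 [-0.469   0.0031 -0.8832]]
```

View pics/w6.png

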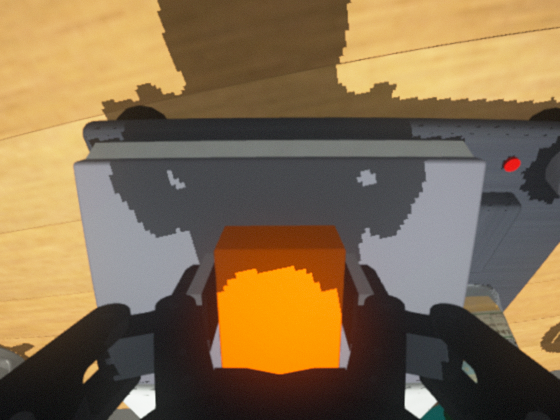

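The guard is between the pads. The tips lightly touch the panel (11 N), so I start lifting along the arc.

Request:
move_arm(
  plan=[0, 0, 0, 0, 0, -0.003, 0.035, 0, 0, 0, -0.002, 0, -0.007, 0.035, 0, 0, 0, -0.004, 0, -0.012, 0.035, 0, 0, 0, -0.0065, 0, -0.017, 0.035, 0, 0, 0, -0.0096, 0, -0.0215, 0.035, 0, 0, 0, -0.0165, 0, -0.03, 0.035, 0, 0, 0, -0.0165, 0, -0.03, 0.035],
)

```text
clock: 14.52
position: [0.4688, 0.018, 0.2688]
ee_rot: [0.101, 0.965, -0.023, 0.241]
ft_force: [-5.0, 0.8, 4.1]
grip_width: 0.557
grasp_force: 29.0
```

```bash
python3 - <<'E'
from h import *
state()
p=shot("scene")
print([(w(p,d["position"]),round(d["conf"],2)) for l in ("mill","guard_grip","knob_top") for d in manip.tip_of(p,l)[:1]])
c=pose(.07,.022)
rel([c])
E
```

```text
{'clock': array(14.525), 'joint_pos': array([-1.386 , -0.1858,  1.1507,  2.2574,  0.667 ,  0.5966,  0.6668]), 'position': array([0.4688, 0.018 , 0.2688]), 'ee_rot': array([ 0.1014,  0.9648, -0.0233,  0.2414]), 'ft_force': array([-4.9575,  0.7902,  4.1499]), 'torque': array([0.1056, 0.6084, 0.1517]), 'grip_width': array(0.5567), 'grasp_force': array(28.9706)}
[[-0.8629  0.207   0.4611]
 [ 0.1844  0.9783 -0.094 ]
 [-0.4705  0.004  -0.8824]]
[(array([ 0.618 ,  0.0038, -0.0041]), 0.81), (array([0.5459, 0.0028, 0.1248]), 0.79), (array([0.5573, 0.1574, 0.0922]), 0.71)]
[0.0024 0.001  0.0001] [ 0.0163 -0.0006  0.031 ]
```

Request:
move_arm(
  plan=[0, 0, 0, -0.008, 0, -0.0075, 0.035, 0, 0, 0, -0.0175, 0, -0.0135, 0.035, 0, 0, 0, -0.027, 0, -0.018, 0.035, 0, 0, 0, -0.038, 0, -0.0215, 0.035, 0, 0, 0, -0.0485, 0, -0.023, 0.035, 0, 0, 0, -0.0595, 0, -0.023, 0.035, 0, 0, 0, -0.0705, 0, -0.021, 0.035, 0, 0, 0, -0.073, 0, -0.0205, 0.035, 0, 0, 0, -0.073, 0, -0.0205, 0.035],
)

```text
clock: 15.85
position: [0.5227, 0.0072, 0.3209]
ee_rot: [0.101, 0.965, -0.025, 0.241]
ft_force: [-1.9, 6.3, 1.2]
grip_width: 0.557
grasp_force: 29.5
```

```bash
python3 - <<'E'
from h import *
state()
for c in ("scene","top"):
  p=shot(c)
  print([(w(p,d["position"]),round(d["conf"],2)) for l in ("mill","guard_grip","knob_top","honey") for d in manip.tip_of(p,l)[:1]])
p=shot("wrist"); save(p,"w7.png")
print(H, pose(-.0187,.0715,ext=0)[0])
E
```

```text
{'clock': array(15.85), 'joint_pos': array([-1.48  , -0.0835,  1.323 ,  2.088 ,  0.4083,  0.6457,  0.9488]), 'position': array([0.5227, 0.0072, 0.3209]), 'ee_rot': array([ 0.1009,  0.9649, -0.0251,  0.241 ]), 'ft_force': array([-1.9069,  6.2641,  1.2169]), 'torque': array([1.2192, 1.0424, 0.5092]), 'grip_width': array(0.5567), 'grasp_force': array(29.5416)}
[[-0.8635  0.2068  0.46  ]
 [ 0.1827  0.9784 -0.097 ]
 [-0.4701  0.0002 -0.8826]]
[(array([ 0.618 ,  0.0013, -0.0046]), 0.87), (array([ 0.5806, -0.0026,  0.174 ]), 0.46), (array([0.5569, 0.1579, 0.0938]), 0.7), (array([0.6901, 0.1164, 0.0306]), 0.76)]
[(array([ 0.5851, -0.0011,  0.1751]), 0.62), (array([0.5623, 0.155 , 0.0937]), 0.72), (array([0.6944, 0.111 , 0.0358]), 0.74)]
[ 0.6106 -0.0124  0.1097] [ 0.5939 -0.0089  0.1816]
```

View pics/w7.png

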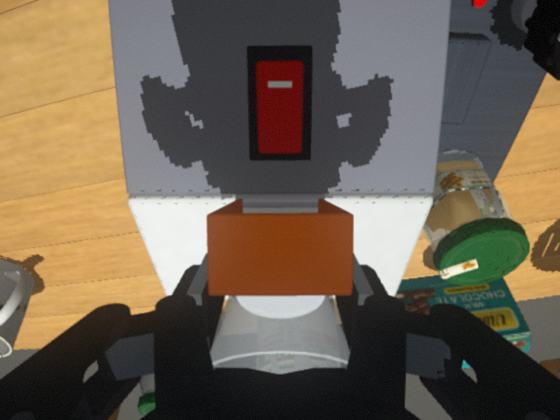

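The guard is open at (280,255). Below it the rocker shows at (280,108), with its lower end at about row 60. Next I check the rocker's predicted position, then release and move.

```bash
python3 - <<'E'
from h import *
p=shot("wrist")
print(proj(p,[H+.072*D+.012*N,H+.024*D+.003*N,H+.067*D+.01*N, H]))
print([(w(p,d["position"]),round(d["conf"],2)) for l in ("rocker_low_end","mill") for d in manip.tip_of(p,l)[:1]], H+.067*D+.011*N)
rel([pose(.070,.05,ext=.173),pose(.070,.02,ext=.173),pose(.070,.005,ext=.173)])
E
```

```text
[[279.0894  56.542 ]
 [278.985  152.3462]
 [279.0772  67.6231]
 [278.9418 194.0368]]
[(array([0.5458, 0.0051, 0.0858]), 0.9), (array([ 0.6207, -0.0004, -0.0004]), 0.96)] [0.5477 0.001  0.088 ]
[0.0016 0.0007 0.0006] [ 0.0895 -0.0007  0.0057]
[0.0016 0.0007 0.0006] [ 0.0896 -0.0007  0.0357]
[0.0016 0.0007 0.0006] [ 0.0896 -0.0008  0.0507]
```

Request:
move_arm(
  plan=[0, 0, 0, 0, 0, 0, 0.075, 0, 0, 0, 0, 0, 0, 0.075, 0, 0, 0, 0, 0, -0.015, 0.075, 0, 0, 0, 0.02, 0, -0.025, 0.075, 0, 0, 0, 0.045, 0, -0.025, 0.075, 0, 0, 0, 0.07, 0, -0.02, 0.07, 0, 0, 0, 0.0895, 0, -0.01, 0, 0, 0, 0, 0.0895, 0, 0.0, 0, 0, 0, 0, 0.0895, 0, 0.005, 0, 0, 0, 0, 0.0895, 0, 0.005, 0],
)

```text
clock: 17.8
position: [0.4476, 0.0223, 0.274]
ee_rot: [0.101, 0.965, -0.026, 0.241]
ft_force: [0.2, 0.1, -0.4]
grip_width: 0.003
grasp_force: 0.0
```

```bash
python3 - <<'E'
from h import *
state()
for c in ("scene","top"):
  p=shot(c)
  print([(w(p,d["position"]),round(d["conf"],2)) for l in ("mill","guard_grip","knob_top") for d in manip.tip_of(p,l)[:1]])
rel([pose(.070,.02,ext=.173),pose(.070,.005,ext=.173)])
E
```

```text
{'clock': array(17.8), 'joint_pos': array([-1.2432, -0.2355,  0.9641,  2.2933,  0.708 ,  0.646 ,  0.6085]), 'position': array([0.4476, 0.0223, 0.274 ]), 'ee_rot': array([ 0.1014,  0.9649, -0.0255,  0.2409]), 'ft_force': array([ 0.1981,  0.1007, -0.3635]), 'torque': array([0.1519, 0.5262, 0.0082]), 'grip_width': array(0.0029), 'grasp_force': array(0.)}
[[-0.8634  0.2081  0.4597]
 [ 0.1835  0.9781 -0.0982]
 [-0.4701 -0.0004 -0.8826]]
[(array([ 0.6189, -0.0017, -0.0048]), 0.8), (array([ 0.5792, -0.0019,  0.1756]), 0.66), (array([0.5569, 0.1622, 0.0891]), 0.54)]
[(array([ 0.6246,  0.0007, -0.0044]), 0.7), (array([ 0.5832, -0.0034,  0.177 ]), 0.81), (array([0.5628, 0.1566, 0.0908]), 0.76)]
[0.0007 0.0006 0.0001] [-0.0002 -0.0002  0.0304]
[0.0007 0.0006 0.0001] [-0.0002 -0.0002  0.0454]
```

Request:
move_arm(
  plan=[0, 0, 0, 0, 0, 0.02, 0, 0, 0, 0, 0, 0, 0.032, 0, 0, 0, 0, 0, 0, 0.038, 0, 0, 0, 0, 0, 0, 0.042, 0, 0, 0, 0, 0, 0, 0.045, 0, 0, 0, 0, 0, 0, 0.045, 0],
)

```text
clock: 18.95
position: [0.4679, 0.0181, 0.234]
ee_rot: [0.101, 0.965, -0.026, 0.241]
ft_force: [-0.1, -0.5, 0.8]
grip_width: 0.003
grasp_force: 0.0
```

```bash
python3 - <<'E'
from h import *
state(); rel([pose(.070,.005,ext=.173)])
E
```

```text
{'clock': array(18.95), 'joint_pos': array([-1.3721,  0.0102,  1.2055,  2.2875,  0.4118,  0.4236,  0.8529]), 'position': array([0.4679, 0.0181, 0.234 ]), 'ee_rot': array([ 0.1011,  0.965 , -0.0256,  0.2407]), 'ft_force': array([-0.1433, -0.5485,  0.7713]), 'torque': array([ 0.0837,  0.5053, -0.0016]), 'grip_width': array(0.0027), 'grasp_force': array(0.)}
[[-0.8637  0.2074  0.4593]
 [ 0.1828  0.9783 -0.0981]
 [-0.4697 -0.0008 -0.8828]]
[-0.0004  0.0002  0.0008] [-0.0005 -0.0002  0.0003]
```

Request:
move_arm(
  plan=[0, 0, 0, 0, 0, 0.002, 0, 0, 0, 0, 0, 0, 0.004, 0, 0, 0, 0, 0, 0, 0.005, 0, 0, 0, 0, 0, 0, 0.005, 0],
)

```text
clock: 19.45
position: [0.4703, 0.0179, 0.2302]
ee_rot: [0.102, 0.965, -0.025, 0.239]
ft_force: [-58.8, 4.8, 74.0]
grip_width: 0.004
grasp_force: 47.2
```

```bash
python3 - <<'E'
from h import *
state(); p=shot("wrist"); save(p,"w8.png")
E
```

```text
{'clock': array(19.45), 'joint_pos': array([-1.3502,  0.0523,  1.1976,  2.2837,  0.3189,  0.4019,  0.9303]), 'position': array([0.4703, 0.0179, 0.2302]), 'ee_rot': array([ 0.1016,  0.9653, -0.0253,  0.2391]), 'ft_force': array([-58.7537,   4.7505,  73.9894]), 'torque': array([-0.7597,  4.0506, -0.9327]), 'grip_width': array(0.0041), 'grasp_force': array(47.2148)}
[[-0.865   0.2082  0.4565]
 [ 0.184   0.9781 -0.0975]
 [-0.4668 -0.0003 -0.8844]]
```

View pics/w8.png

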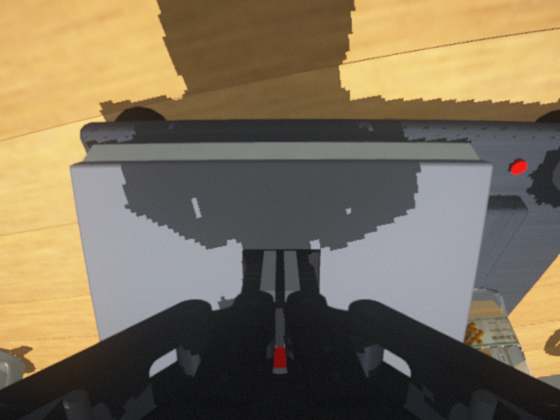

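The fingertips press the rocker's lower end firmly (94 N, so they are at the stop). I back off now.

Request:
move_arm(
  plan=[0, 0, 0, 0, 0, -0.005, 0, 0, 0, 0, 0, 0, -0.02, 0, 0, 0, 0, 0.01, 0, -0.06, 0, 0, 0, 0, 0.01, 0, -0.1, 0, 0, 0, 0, 0.01, 0, -0.13, 0, 0, 0, 0, 0.01, 0, -0.13, 0],
)

```text
clock: 20.25
position: [0.4021, 0.0321, 0.3417]
ee_rot: [0.101, 0.965, -0.023, 0.242]
ft_force: [-0.1, 0.0, -0.2]
grip_width: 0.003
grasp_force: 0.0
```

```bash
python3 - <<'E'
from h import *
state(); p=shot("wrist"); save(p,"w9.png")
print([(l,w(p,d["position"]),round(d["conf"],2)) for l in ("mill","guard_grip","knob_top","rocker_low_end") for d in manip.tip_of(p,l)[:1]])
print(proj(p,[H,H+.072*D,H+.067*D+.003*N,H+.067*D+.011*N]))
for c in ("scene","top"):
  p=shot(c)
  print([(l,w(p,d["position"]),round(d["conf"],2)) for l in ("mill","guard_grip","knob_top","honey") for d in manip.tip_of(p,l)[:1]])
E
```

```text
{'clock': array(20.25), 'joint_pos': array([-1.1414, -0.4848,  0.6934,  2.2979,  0.7589,  0.9403,  0.541 ]), 'position': array([0.4021, 0.0321, 0.3417]), 'ee_rot': array([ 0.1015,  0.9646, -0.0233,  0.2424]), 'ft_force': array([-0.0525,  0.0229, -0.2224]), 'torque': array([0.104 , 0.4916, 0.0123]), 'grip_width': array(0.0027), 'grasp_force': array(0.)}
[[-0.8619  0.2071  0.4628]
 [ 0.1845  0.9783 -0.0942]
 [-0.4723  0.0042 -0.8814]]
[('mill', array([ 0.6178,  0.0005, -0.0019]), 0.86), ('guard_grip', array([ 0.5795, -0.0039,  0.1751]), 0.55), ('knob_top', array([0.5619, 0.1585, 0.0922]), 0.78), ('rocker_low_end', array([0.5516, 0.0067, 0.0822]), 0.58)]
[[278.7769 284.1939]
 [278.6867 202.4488]
 [278.6985 209.6175]
 [278.7134 212.6536]]
[('guard_grip', array([ 0.583 , -0.003 ,  0.1749]), 0.88), ('knob_top', array([0.5587, 0.1624, 0.0922]), 0.53), ('honey', array([0.692 , 0.1156, 0.0314]), 0.59)]
[('mill', array([ 0.6204,  0.0001, -0.0045]), 0.78), ('guard_grip', array([ 0.5831, -0.002 ,  0.175 ]), 0.77), ('knob_top', array([0.562 , 0.1575, 0.0919]), 0.8), ('honey', array([0.6928, 0.1121, 0.0342]), 0.91)]
```

View pics/w9.png

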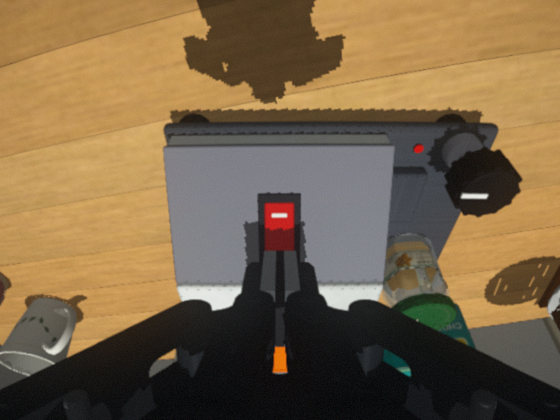

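The rocker's lower end now sits in (the red starts at (280,203) and low_end dropped into the panel), and the knob pointer is unchanged. Next I re-grip the guard and swing it shut.

```bash
python3 - <<'E'
from h import *
t=1.5; f=lambda t:(.07*np.cos(t)-.022*np.sin(t),.07*np.sin(t)+.022*np.cos(t))
d,n=f(t)
q=np.array([.582,-.003,.175])-H; print(q@D,q@N)
rel([pose(.02,n+.08),pose(d,n+.07),pose(d,n)])
print(); c=pose(d,n)
rel([pose(*f(t)) for t in (1.35,1.2,1.05,.9,.75,.6,.45,.3,.15,0)],c)
E
```

```text
-0.0042086872342116805 0.07167842534423215
[0.0004 0.0005 0.0004] [-0.0603 -0.0002 -0.003 ]
[0.0004 0.0005 0.0004] [-0.0973 -0.0002  0.007 ]
[0.0004 0.0005 0.0004] [-0.0973 -0.0003  0.077 ]

[0. 0. 0.] [ 0.0109 -0.     -0.0017]
[0. 0. 0.] [ 0.0219 -0.     -0.0018]
[0. 0. 0.] [ 0.0327 -0.     -0.0003]
[0. 0. 0.] [0.0433 0.     0.0029]
[0. 0. 0.] [0.0532 0.     0.0076]
[0. 0. 0.] [0.0623 0.     0.0137]
[0. 0. 0.] [0.0705 0.     0.0211]
[0. 0. 0.] [ 0.0774 -0.      0.0297]
[0. 0. 0.] [ 0.0829 -0.      0.0392]
[0. 0. 0.] [0.087  0.     0.0494]
```

Request:
move_arm(
  plan=[0, 0, 0, -0.045, 0, -0.003, 0.075, 0, 0, 0, -0.0905, 0, 0.0, 0.075, 0, 0, 0, -0.0905, 0, 0.006, 0.075, 0, 0, 0, -0.0905, 0, 0.006, 0.075, 0, 0, 0, -0.0905, 0, 0.03, 0.075, 0, 0, 0, -0.0905, 0, 0.055, 0.075, 0, 0, 0, -0.0905, 0, 0.076, 0.075, 0, 0, 0, -0.0905, 0, 0.076, 0.06, 0, 0, 0, -0.0905, 0, 0.076, 0.035, 0, 0, 0, -0.0905, 0, 0.076, 0.035, 0, 0, 0, -0.0905, 0, 0.076, 0.035],
  squeeze=25,
)

```text
clock: 22.38
position: [0.5146, 0.0086, 0.3153]
ee_rot: [0.101, 0.965, -0.024, 0.24]
ft_force: [-5.9, 3.2, 3.6]
grip_width: 0.558
grasp_force: 29.5
```

Request:
move_arm(
  plan=[0, 0, 0, 0.005, 0, -0.0005, 0.035, 0, 0, 0, 0.016, 0, -0.0005, 0.035, 0, 0, 0, 0.027, 0, 0.001, 0.035, 0, 0, 0, 0.0375, 0, 0.004, 0.035, 0, 0, 0, 0.0375, 0, 0.004, 0.035],
)

```text
clock: 23.0
position: [0.4847, 0.0149, 0.2947]
ee_rot: [0.101, 0.965, -0.024, 0.242]
ft_force: [1.1, 3.4, 1.9]
grip_width: 0.554
grasp_force: 29.4
```

```bash
python3 - <<'E'
from h import *
state()
p=shot("scene")
print([(l,w(p,d["position"]),round(d["conf"],2)) for l in ("mill","guard_grip","knob_top") for d in manip.tip_of(p,l)[:1]])
p=shot("wrist"); save(p,"w10.png")
f=lambda t:(.07*np.cos(t)-.022*np.sin(t),.07*np.sin(t)+.022*np.cos(t))
rel([pose(*f(.9))])
E
```

```text
{'clock': array(23.), 'joint_pos': array([-1.3371, -0.1765,  1.1104,  2.1972,  0.5961,  0.6409,  0.7502]), 'position': array([0.4847, 0.0149, 0.2947]), 'ee_rot': array([ 0.101 ,  0.9648, -0.0242,  0.2417]), 'ft_force': array([1.0856, 3.3602, 1.9266]), 'torque': array([ 0.6559, -0.0514,  0.4993]), 'grip_width': array(0.554), 'grasp_force': array(29.3543)}
[[-0.8628  0.2066  0.4615]
 [ 0.1833  0.9784 -0.0955]
 [-0.4712  0.0022 -0.882 ]]
[('mill', array([ 0.617 , -0.0001,  0.0007]), 0.85), ('guard_grip', array([ 0.5608, -0.0005,  0.158 ]), 0.79), ('knob_top', array([0.5585, 0.1639, 0.0898]), 0.52)]
[0.0014 0.0011 0.0004] [-0.0005 -0.0007  0.0002]
```

Request:
move_arm(
  plan=[0, 0, 0, 0.01, 0, 0.0046, 0.035, 0, 0, 0, 0.019, 0, 0.0107, 0.035, 0, 0, 0, 0.027, 0, 0.018, 0.035, 0, 0, 0, 0.034, 0, 0.0265, 0.035, 0, 0, 0, 0.0385, 0, 0.034, 0.035, 0, 0, 0, 0.0415, 0, 0.04, 0.035, 0, 0, 0, 0.0435, 0, 0.044, 0.035, 0, 0, 0, 0.0437, 0, 0.0455, 0.035, 0, 0, 0, 0.0437, 0, 0.0455, 0.035],
)

```text
clock: 24.38
position: [0.4676, 0.0187, 0.2334]
ee_rot: [0.101, 0.965, -0.025, 0.241]
ft_force: [-0.8, 4.7, 0.6]
grip_width: 0.559
grasp_force: 31.7
```

```bash
python3 - <<'E'
from h import *
state()
rel([pose(.07,.022)])
p=shot("scene")
print([(l,w(p,d["position"]),round(d["conf"],2)) for l in ("mill","guard_grip","knob_top") for d in manip.tip_of(p,l)[:1]])
E
```

```text
{'clock': array(24.375), 'joint_pos': array([-1.4003,  0.0122,  1.2345,  2.2891,  0.4068,  0.4207,  0.8577]), 'position': array([0.4676, 0.0187, 0.2334]), 'ee_rot': array([ 0.1007,  0.9651, -0.0253,  0.2406]), 'ft_force': array([-0.7777,  4.7037,  0.6245]), 'torque': array([0.9271, 0.4241, 0.6644]), 'grip_width': array(0.5588), 'grasp_force': array(31.6836)}
[[-0.864   0.2065  0.4593]
 [ 0.1821  0.9784 -0.0973]
 [-0.4695 -0.0005 -0.8829]]
[0.0003 0.     0.0015] [-0.0012 -0.0007  0.0009]
[('mill', array([ 0.6197, -0.0002, -0.0022]), 0.69), ('guard_grip', array([0.5426, 0.0045, 0.1026]), 0.73), ('knob_top', array([0.5581, 0.1605, 0.0907]), 0.77)]
```

Request:
move_arm(
  plan=[0, 0, 0, 0, 0, 0, 0.07, 0, 0, 0, 0, 0, 0, 0.07, 0, 0, 0, 0, 0, -0.02, 0.07, 0, 0, 0, 0, 0, -0.05, 0.07, 0, 0, 0, 0, 0, -0.08, 0.07, 0, 0, 0, 0, 0, -0.08, 0, 0, 0, 0, 0, 0, -0.08, 0, 0, 0, 0, 0, 0, -0.08, 0, 0, 0, 0, 0, 0, -0.08, 0],
)

```text
clock: 25.7
position: [0.4309, 0.0259, 0.3034]
ee_rot: [0.101, 0.965, -0.026, 0.24]
ft_force: [0.2, -1.1, -0.2]
grip_width: 0.006
grasp_force: 0.0
```

```bash
python3 - <<'E'
from h import *
state()
rel([pose(.074,.045,ext=.173),pose(.074,.029,ext=.173)])
for c in ("wrist","scene","top"):
  p=shot(c)
  if c=="wrist": save(p,"w11.png"); print(proj(p,[H+.086*D,H+.086*D+.029*N]))
  print([(l,w(p,d["position"]),round(d["conf"],2)) for l in ("mill","guard_grip","knob_top") for d in manip.tip_of(p,l)[:1]])
E
```

```text
{'clock': array(25.7), 'joint_pos': array([-1.2545, -0.3852,  0.8904,  2.2945,  0.7952,  0.8081,  0.5401]), 'position': array([0.4309, 0.0259, 0.3034]), 'ee_rot': array([ 0.1011,  0.9651, -0.0259,  0.2404]), 'ft_force': array([ 0.2253, -1.052 , -0.2218]), 'torque': array([ 0.0852,  0.4844, -0.0384]), 'grip_width': array(0.0057), 'grasp_force': array(0.)}
[[-0.864   0.2076  0.4587]
 [ 0.1827  0.9782 -0.0986]
 [-0.4692 -0.0014 -0.8831]]
[-0.0011 -0.0003  0.0009] [ 0.0027 -0.0001  0.0393]
[-0.0011 -0.0003  0.0009] [ 0.0027 -0.0001  0.0553]
[[280.9228 190.8459]
 [281.0363 202.8996]]
[('guard_grip', array([0.5407, 0.0037, 0.1027]), 0.55), ('knob_top', array([0.558 , 0.1597, 0.0936]), 0.94)]
[('mill', array([ 0.6198, -0.0014, -0.0022]), 0.8), ('guard_grip', array([0.5436, 0.0029, 0.1021]), 0.61), ('knob_top', array([0.5569, 0.1609, 0.0926]), 0.67)]
[('mill', array([ 0.6193,  0.0003, -0.0041]), 0.57), ('guard_grip', array([0.5448, 0.0021, 0.1039]), 0.61), ('knob_top', array([0.5625, 0.1565, 0.0953]), 0.7)]
```

Request:
move_arm(
  plan=[0, 0, 0, 0.002, 0, 0.025, 0, 0, 0, 0, 0.003, 0, 0.038, 0, 0, 0, 0, 0.003, 0, 0.045, 0, 0, 0, 0, 0.003, 0, 0.049, 0, 0, 0, 0, 0.003, 0, 0.052, 0, 0, 0, 0, 0.003, 0, 0.054, 0, 0, 0, 0, 0.003, 0, 0.054, 0],
)

```text
clock: 27.18
position: [0.4532, 0.0213, 0.255]
ee_rot: [0.101, 0.965, -0.025, 0.241]
ft_force: [0.1, 0.5, 1.6]
grip_width: 0.001
grasp_force: 0.0
```

```bash
python3 - <<'E'
from h import *
o=state()
rel([pose(.074,.029,ext=.173)])
p=shot("scene")
print([(l,w(p,d["position"]),round(d["conf"],2)) for l in ("mill","guard_grip") for d in manip.tip_of(p,l)[:1]])
E
```

```text
{'clock': array(27.175), 'joint_pos': array([-1.3726, -0.2013,  1.1187,  2.3022,  0.7277,  0.5869,  0.5933]), 'position': array([0.4532, 0.0213, 0.255 ]), 'ee_rot': array([ 0.1012,  0.9649, -0.0251,  0.2409]), 'ft_force': array([0.1286, 0.5039, 1.6319]), 'torque': array([ 0.1251,  0.4684, -0.0041]), 'grip_width': array(0.0012), 'grasp_force': array(0.)}
[[-0.8635  0.2073  0.4598]
 [ 0.1831  0.9783 -0.0973]
 [-0.47    0.0002 -0.8827]]
[0.0005 0.0005 0.0004] [ 0.0001 -0.0003  0.0019]
[('mill', array([ 0.6179, -0.0019, -0.004 ]), 0.86), ('guard_grip', array([0.5456, 0.0053, 0.0966]), 0.64)]
```

Still moving freely (1.6 N). I continue in 1 mm steps.

Request:
move_arm(
  plan=[0, 0, 0, 0, 0, 0.001, 0, 0, 0, 0, 0, 0, 0.002, 0, 0, 0, 0, 0, 0, 0.0025, 0, 0, 0, 0, 0, 0, 0.0025, 0],
)

```text
clock: 27.82
position: [0.4543, 0.021, 0.2528]
ee_rot: [0.101, 0.965, -0.025, 0.241]
ft_force: [0.3, -0.2, -0.7]
grip_width: -0.003
grasp_force: 0.1
```

Request:
move_arm(
  plan=[0, 0, 0, 0, 0, 0.001, 0, 0, 0, 0, 0, 0, 0.0015, 0, 0, 0, 0, 0, 0, 0.0015, 0],
)

```text
clock: 28.2
position: [0.4549, 0.0213, 0.2518]
ee_rot: [0.101, 0.965, -0.026, 0.24]
ft_force: [-26.7, 0.4, 34.1]
grip_width: 0.001
grasp_force: 21.5
```

```bash
python3 - <<'E'
from h import *
o=manip.get_obs(); print(o["ft_force"])
rel([pose(.074,.029,ext=.173)])
p=shot("scene")
print([(l,w(p,d["position"]),round(d["conf"],2)) for l in ("mill","guard_grip") for d in manip.tip_of(p,l)[:1]])
E
```

```text
[-26.6651   0.4433  34.0832]
[-0.0005 -0.0008  0.0005] [ 0.     -0.0006 -0.0018]
[('mill', array([ 0.6188, -0.0007, -0.0035]), 0.78), ('guard_grip', array([0.5457, 0.0063, 0.0891]), 0.63)]
```

The guard is on its stop at 43 N. I retreat and check.

Request:
move_arm(
  plan=[0, 0, 0, 0, 0, -0.003, 0, 0, 0, 0, 0, 0, -0.02, 0, 0, 0, 0, 0, 0, -0.05, 0, 0, 0, 0, 0, 0, -0.08, 0.02, 0, 0, 0, 0, 0, -0.08, 0.02, 0, 0, 0, 0, 0, -0.08, 0.02],
)

```text
clock: 29.1
position: [0.4183, 0.0285, 0.3215]
ee_rot: [0.101, 0.965, -0.025, 0.241]
ft_force: [0.6, 0.4, -0.7]
grip_width: 0.234
grasp_force: 0.0
```

```bash
python3 - <<'E'
from h import *
o=manip.get_obs(); print(o["clock"],o["position"],o["ft_force"])
for c in ("wrist","scene","top"):
  p=shot(c)
  if c=="wrist":
    im=p["color"].astype(int); r,g,b=im[...,0],im[...,1],im[...,2]
    m=(r>150)&(g>45)&(g<130)&(b<60); v,u=np.nonzero(m); k=(v>150)&(v<330)&(u>200)&(u<350)
    print("orange",[(row,u[k&(v==row)].min(),u[k&(v==row)].max()) for row in range(v[k].min(),v[k].max(),15)],"edges n=29, n=0:",proj(p,[H+.086*D+.029*N,H+.086*D]))
  print(c,[(l,w(p,d["position"]),round(d["conf"],2)) for l in ("mill","guard_grip","knob_top","honey","pepper","spice","jam") for d in manip.tip_of(p,l)[:1]])
E
```

```text
29.1 [0.4183 0.0285 0.3215] [ 0.6315  0.3532 -0.7307]
orange [(193, np.int64(244), np.int64(317)), (208, np.int64(244), np.int64(317)), (223, np.int64(245), np.int64(317)), (238, np.int64(245), np.int64(316)), (253, np.int64(256), np.int64(303)), (268, np.int64(257), np.int64(302)), (283, np.int64(257), np.int64(302)), (298, np.int64(257), np.int64(302))] edges n=29, n=0: [[280.5805 197.6909]
 [280.4639 187.2281]]
wrist [('mill', array([ 0.6167,  0.0005, -0.0044]), 0.61), ('guard_grip', array([0.5431, 0.0014, 0.088 ]), 0.93), ('knob_top', array([0.5558, 0.1592, 0.0934]), 0.69), ('honey', array([0.6907, 0.1126, 0.0278]), 0.75)]
scene [('mill', array([ 0.6193, -0.0022, -0.0047]), 0.55), ('guard_grip', array([0.5469, 0.0072, 0.0897]), 0.85), ('knob_top', array([0.558 , 0.1601, 0.0949]), 0.49), ('honey', array([0.6939, 0.1127, 0.03  ]), 0.88), ('pepper', array([0.569 , 0.3808, 0.0013]), 0.88), ('spice', array([ 0.4178,  0.3813, -0.0031]), 0.95), ('jam', array([ 0.6797, -0.4534,  0.0017]), 0.56)]
top [('mill', array([ 0.6219, -0.0012, -0.0034]), 0.58), ('guard_grip', array([0.5481, 0.0065, 0.0915]), 0.6), ('knob_top', array([0.5602, 0.1575, 0.094 ]), 0.69), ('honey', array([0.6939, 0.1127, 0.0296]), 0.85), ('pepper', array([ 0.5676,  0.3854, -0.0015]), 0.85), ('spice', array([ 0.4154,  0.3839, -0.0027]), 0.81), ('jam', array([ 0.6814, -0.4602,  0.0017]), 0.69)]
```

```bash
python3 -c "
from workcell import manip
print(manip.hand_in())"
```

```text
the job is handed in; nothing more can be done
None
```

I did every step and handed the job in at about 29 s; the hand-in returned no verdict. The foot knob is turned to the red-dot side (about 2.5 rad), the rocker is pressed in to its stop, the guard is pushed fully shut, and nothing else was visibly moved. The highest force was about 94 N, at the rocker's stop, under the 120 N wrist limit.

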